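Put the sandwich grill back together: drip tray in, lid clicked shut

TASK

The sandwich grill has been washed and is going back into the cupboard. First slide its drip tray fully home into the slot under the hot plate, so that the tray's front plate sits against the front of the grill; then swing the lid shut and press its front edge down until the catch clicks, so that it stays locked when you let go. Leave the other things on the worktop where they are.

Things in the scene. Friction and masses are not known exactly. Their poses are not given: they have to be found in the camera images.
- grill: Sandwich grill, grey with steel trim, fixed; its front looks to the robot's left. Base 190 mm deep (x), 180 wide (y), 62 high. Origin: centre of its footprint on the worktop. +x points from the front to the hinge at the back, z up; front face at x = -95. Above the bay mouth a boss (52 wide, 43 to 59 high) stands 8.5 out of it, the catch nose in it to x = -111, 40 to 54 high.
- bay_mouth (a point): Middle of the lower edge of the tray bay's mouth, in the grill's front face (grill x -95, y 0, z +9 mm), axes as the grill; the tray goes in along +x. Floor 9 mm and ceiling 34 mm above the worktop. The mouth is 138 mm wide and narrows over the first 17 mm to 114 mm between the bay's side walls. The bay is 125 mm deep.
- lid (a joint): Angle of the lid (rad): 0 shut, starts at 1.1 to 1.4 open. The stiff hinge stays where it is left (2 to 3 N at the front edge move it). Let down without pressing it rests on the catch at about 0.07, front edge 15 mm too high; some 14 N down on the front handle carry it past the catch, which holds it below 0.01. It shuts only with the tray within 6 mm of home, then its hook locks the tray in.
- lid_hinge (a point): On the lid's hinge axis (parallel to the grill's y), mid-width: 88 mm behind the grill's origin, 66 mm up. Turns with the lid: x along the lid from front edge to hinge, z out of its outer face. In this frame (mm) the shell spans x +6 to -186, y -90 to +90, outer face z +34; front handle x -185 to -221, y -56 to +56, z +8 to +24; steel hook x -195 to -202, y -22 to +22, hangs to z -34.
- lid_press (a point): The place to press: middle of the upper surface of the lid's front handle, 207 mm in front of the hinge, 90 mm above the worktop when the lid is shut. Turns with the lid, axes as lid_hinge.
- catch (a joint): Spring catch in the grill's front (m): 0 with its steel nose fully out, up to 0.008 pushed in. On the way down the lid's hook pushes it in about 5 mm (6 to 12 N of spring); it snaps back to 0 over the hook's bar when the lid is locked.
- tray: Loose drip tray on the worktop, about 0.22 kg: open steel pan 120 mm long (x), 110 wide (y), 19 high; a grey front plate (5 thick, 156 wide, 27 high) across its -x end and a grey D-handle before it. Origin: centre of the pan's underside; the +x end enters the bay first. Home: origin at grill x = -35 mm, y = 0 (2 mm play each side), z = 9, axes parallel, plate against the grill's front face.
- tray_handle (a point): Middle of the tray's handle bar, 118.5 mm in front of (-x) the tray's origin and 14 mm above its underside, axes as the tray. The bar runs along y: 104 mm long, 11 thick (x), 18 high (5 to 23 mm above the underside); two arms at y = +-40 mm join it to the front plate, with 48 mm free between bar and plate.
- mug_plain: Bystander: plain dark green mug, 92 mm wide, 100 mm tall. Origin: centre of its underside. To be left where it stands.
- lemon: Bystander: lemon, 71 mm long. Origin: centre of its underside. To be left where it stands.
- onion: Bystander: red onion, 82 mm. Origin: centre of its underside. To be left where it stands.
- tuna_tin: Bystander: low round tin, 86 mm across, 40 mm tall. Origin: centre of its underside. To be left where it stands.
- honey_jar: Bystander: glass jar with a dark lid, 65 mm across, 86 mm tall. Origin: centre of its underside. To be left where it stands.
- oil_bottle: Bystander: tall glass oil bottle, 61 mm across, 268 mm tall. Origin: centre of its underside. To be left where it stands.

How it is judged:
On the way, in this order (a step that is already met when the one before it is completed fails the run):
1. the drip tray is fully home in its bay while the lid is still up (x of tray in the frame of grill between -0.04 and -0.025 m and y of tray in the frame of grill between -0.008 and 0.008 m and z of tray in the frame of grill between 0.004 and 0.014 m and angle between the x axis of tray and the x axis of grill, either way round below 0.06 rad and value of joint lid above 0.1 rad), for 0.2 s.
2. the lid is shut and its catch has snapped back over the hook (value of joint lid below 0.025 rad and value of joint catch below 0.002 m), for 0.2 s.
At the end, for the whole second after the job is handed in: The tray is home (its origin within 5 mm of home along the grill's x, straight to 0.06 rad, resting on the bay floor to 5 mm), the lid reads under 0.025 rad and the catch is out again (under 2 mm), with the robot clear (all of step 2 and x of tray in the frame of grill between -0.04 and -0.025 m and y of tray in the frame of grill between -0.008 and 0.008 m and z of tray in the frame of grill between 0.004 and 0.014 m and angle between the x axis of tray and the x axis of grill, either way round below 0.06 rad); the robot touches nothing.
It fails at once if another thing on the worktop is pushed more than 4 cm from its place (distance of any of mug_plain, lemon, onion, tuna_tin, honey_jar, oil_bottle from where it was at the start of the episode above 0.04 m).
It also fails if it takes over 69 s, if anything falls off the work surface, if the arm or the gripper's body presses on something with over 40 N, if the wrist force passes 120 N, or if a joint passes its speed limit or range.

ROBOT

A 6-joint arm with a two-finger parallel gripper is mounted at the origin on a cart in front of the work surface, level with it; the furniture and walls round the work are solid. World frame = base frame: x ahead of the robot, y to its left, z up, the work surface at z = 0. Lengths are in m, angles in rad, forces in N, time in s.
With the tool pointing down it reaches from about 0.15 to 0.775 m from the base axis. Payload 6.1 kg.
Tool frame: the origin (TCP) lies at the centre of the arm's flange, where the gripper is bolted on; the fingertips stand 173 mm ahead of it and the grasp point (between the pads) lies 155 mm ahead of it; z points along the fingers, y is the line along which they close (so a half turn about z gives the same grasp; the last joint's range is limited). The gripper opens to 85 mm and grips with 20 to 120 N. Pads are 22 mm wide; open, the fingers measure 114 mm over their backs; the gripper's body (76 mm by 85 mm) begins 54 mm behind the grasp point. The pads swing forward as they close: fully open they stand 13 mm farther back than shut.
Start: joints at [-1.296, 0.126, -0.04, 1.405, 0, 1.571], TCP at [0.142, -0.505, 0.405] pointing down, gripper open.
Joint ranges: [-2.72, 2.72], [-0.95, 1.95], [-1.27, 1.35], [-1.78, 2.02], [-1.46, 1.47], [-3.14, 3.14]. Speed limits (rad/s): [2.39, 2.39, 3.01, 3.14, 3.14, 3.14].

INTERFACE

Orientations are given as a unit quaternion [w, x, y, z].
In Python, from workcell import manip gives the robot as it stands.
- The arm moves only by the shell command python3 jog.py 'ROWS'. ROWS is rows parted by semicolons, their numbers by spaces, 1 to 12 of them, each of 7 numbers: the finger opening in m, then dx, dy, dz in m, then a rotation vector rx, ry, rz in rad; each row is the pose to reach, as a shift and turn from the pose commanded when the command began, along the tool's axes at that moment; what a row does not reach only later rows make up. A row lasts 1/8 s, in which the tool goes at most 0.0625 m and 0.188 rad, less where a joint would pass 70% of its speed; a pose out of reach is approached as far as the arm can. The fingers move at their own pace and stop on an object; the grip force is fixed at half the most. Time passes only in rows, so rows that do not move let the fingers close. It prints the time, the measured TCP pose, the force, the opening and the grip force at its end.
- manip.sense(): the state, without advancing time (a new reading comes with each control period).
- manip.get_image(name): name is "side" or "top"; returns the picture (480x640x3 uint8, red, green, blue); there is no depth.
- manip.calibration(name): a dict with "camera_matrix" (3x3 intrinsics, pixels), "world_from_camera" (4x4, takes a point from camera to world coordinates). Camera axes: x right, y up, looking along -z (the intrinsics and any distortion apply to the point x, -y, -z); pixel columns grow to the right and rows downward; lengths in m; the calibration is good to about 2 mm. A picture is of the moment at which its call begins. calibration takes no time and is no camera call.
- manip.job_done(): hands the job in; it is judged then, once.
The state is a dict: "t": time; "joint_positions": joint angles; "dq": joint speeds; "joint_torque": joint torques, N m; "tool_pos": TCP position; "orientation": TCP orientation; "force": force on the tool from outside, world axes, zero at the start; "ft_torque": the same for the moment, N m; "gripper_width": finger opening in m; "grasp_force": force on a finger pad.
Only numpy, scipy, OpenCV 4.12 (cv2) and the standard library are available. Lean on these libraries where they do the work, as an engineer would, in place of code of your own. Each camera call takes 0.05 s, during which the arm holds its last target. There are 200 camera calls.

## Working session

There is one attempt and no reset: what is moved stays moved. The work goes in short steps, Python scripts to look and compute and a shell command to move; the robot and the scene stay as the last step left them, time stands still between calls to the robot, and variables do not carry over. Pictures are saved under pics/ and viewed, at most 10 in all, crops included, and the job is handed in when it is done.

```bash
ls; mkdir -p pics
python3 - <<'E'
from workcell import manip
import cv2
for n in("side","top"):
    cv2.imwrite(f"pics/{n}0.png",manip.get_image(n)[:,:,::-1])
    print(n,manip.calibration(n))
print(manip.sense())
E
```

```text
jog.py
pics
workcell.py
side {'camera_matrix': array([[566.47945257,   0.        , 315.69843544],
       [  0.        , 566.47945257, 233.11941358],
       [  0.        ,   0.        ,   1.        ]]), 'world_from_camera': array([[-0.92626813,  0.17833711, -0.33199884,  0.14851548],
       [-0.37668046, -0.41052842,  0.83040848,  1.08952598],
       [ 0.01179769,  0.89423839,  0.44743549,  0.66346946],
       [ 0.        ,  0.        ,  0.        ,  1.        ]])}
top {'camera_matrix': array([[489.16791532,   0.        , 321.71127924],
       [  0.        , 489.16791532, 232.6055746 ],
       [  0.        ,   0.        ,   1.        ]]), 'world_from_camera': array([[-0.01102493,  0.98675332, -0.16185283,  0.40185329],
       [-0.99980835, -0.00825944,  0.01774936, -0.00929947],
       [ 0.01617743,  0.16201749,  0.98665527,  1.16561251],
       [ 0.        ,  0.        ,  0.        ,  1.        ]])}
{'t': 0.1, 'joint_positions': array([-1.29606038e+00,  1.26348463e-01, -4.05117536e-02,  1.40539655e+00,
        2.42251335e-05,  1.57076732e+00]), 'dq': array([ 0.00052457, -0.00081195,  0.00157875, -0.00037572,  0.00112109,
       -0.00085648]), 'joint_torque': array([-1.14324446e-04, -4.36907959e+01,  3.53603053e+01,  1.36965362e-02,
        1.49759562e-04, -2.39863851e-05]), 'tool_pos': array([ 0.14240069, -0.50520051,  0.40398888]), 'orientation': array([-7.25000454e-04,  9.90577598e-01,  1.36950680e-01, -8.79845972e-05]), 'force': array([-0.72846793, -0.21715872,  0.22085852]), 'ft_torque': array([-0.03816853, -0.04769933, -0.04557273]), 'grasp_force': 0.0, 'gripper_width': 0.08587743120874006}
```

View pics/top0.png

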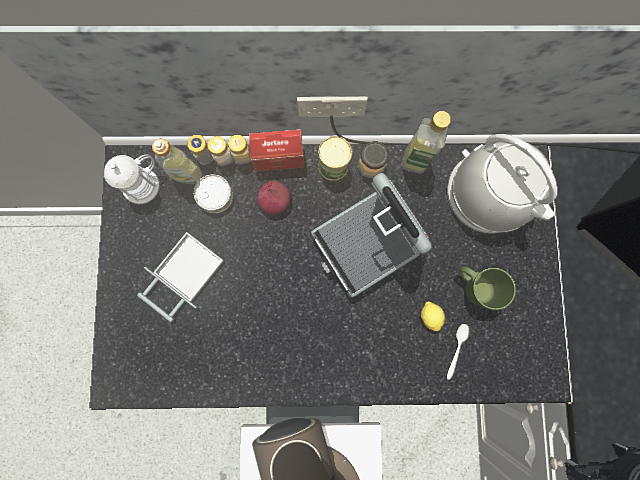

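View pics/side0.png

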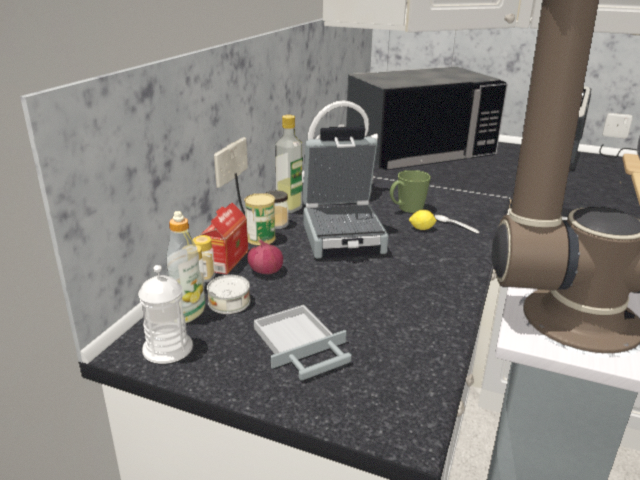

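The top view shows the tray at about (180,275), with its handle at the lower left. The grill is at about (367,242), its front facing lower left and its lid open. I'll enlarge both for precise corners.

```bash
python3 - <<'E'
import cv2,numpy as np
i=cv2.imread("pics/top0.png")
a=cv2.resize(i[225:330,130:235],(600,600),interpolation=cv2.INTER_CUBIC)
cv2.imwrite("pics/c1.png",a)
b=cv2.resize(i[170:305,300:435],(600,600),interpolation=cv2.INTER_CUBIC)
cv2.imwrite("pics/c2.png",b)
E
cat > h.py <<'E'
import numpy as np
from workcell import manip
def ray(n,u,v):
    c=manip.calibration(n);K=c["camera_matrix"];T=c["world_from_camera"]
    d=np.linalg.inv(K)@[u,v,1]; d=T[:3,:3]@[d[0],-d[1],-d[2]]
    return T[:3,3],d
def onz(n,u,v,z):
    o,d=ray(n,u,v); return o+d*(z-o[2])/d[2]
def proj(n,p):
    c=manip.calibration(n);K=c["camera_matrix"];T=c["world_from_camera"]
    q=T[:3,:3].T@(np.asarray(p)-T[:3,3]); q=K@[q[0],-q[1],-q[2]]
    return q[:2]/q[2]
E
```

```text
(no output)
```

View pics/c1.png

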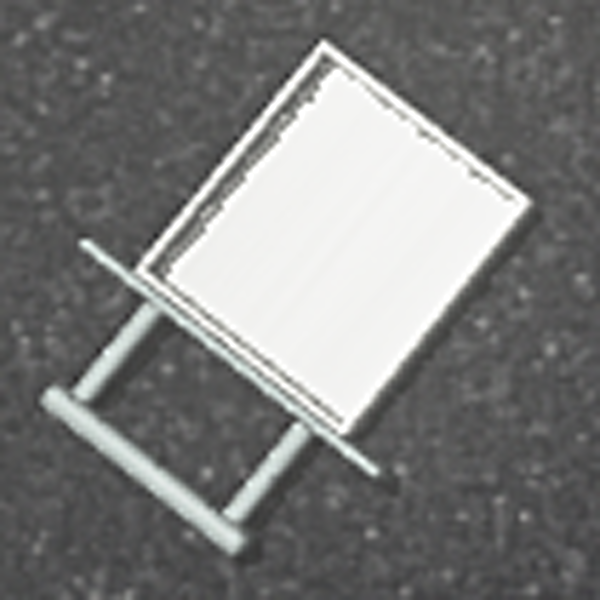

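View pics/c2.png

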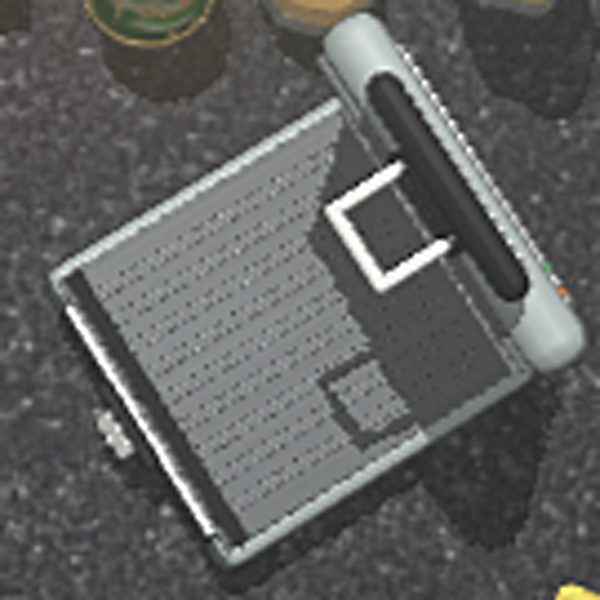

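The tray crop shows rim corners at crop (323,42), (530,203), (345,430) and (143,268), and the bar running from (45,398) to (240,548). The grill crop shows front top corners at (52,275) and (230,562), the catch at about (115,435), and side edges to (340,100) and (530,380).

Run:
```python
from h import *
s=105/600
f=lambda u,v,z:onz("top",130+(u+.5)*s-.5,225+(v+.5)*s-.5,z)
R=[f(*p,.019)for p in[(323,42),(530,203),(345,430),(143,268)]]
B=[f(*p,.023)for p in[(45,398),(240,548)]]
np.set_printoptions(precision=4,suppress=True)
R=np.array(R);print(R); print("sides",[np.linalg.norm(R[i]-R[i-3])for i in range(4)])
tc=R.mean(0); d=(R[0]+R[1]-R[2]-R[3]);ty=np.arctan2(d[1],d[0]);e=R[0]-R[1]+R[3]-R[2]
print("tray c",tc,"yaw",ty,"yaw from width",np.arctan2(-e[0],e[1]),"bar",B,np.mean(B,0),"len",np.linalg.norm(B[0]-B[1]))
print("bar pred",tc[:2]-.1185*np.array([np.cos(ty),np.sin(ty)]))
s=135/600
g=lambda u,v,z:onz("top",300+(u+.5)*s-.5,170+(v+.5)*s-.5,z)
G=np.array([g(*p,.062)for p in[(52,275),(230,562),(530,380),(340,100)]])
print(G,"w",np.linalg.norm(G[0]-G[1]))
w=G[0]-G[1];print("yaw w",np.arctan2(-w[0],w[1]))
for a in(G[2]-G[1],G[3]-G[0]):print("yaw side",np.arctan2(a[1],a[0]))
gy=np.arctan2(-w[0],w[1]);x=np.array([np.cos(gy),np.sin(gy)])
print("front mid",G[:2].mean(0),"origin",G[:2].mean(0)[:2]+.095*x)
print("catch",g(115,435,.054))
```

```text
[[0.5942 0.2908 0.019 ]
 [0.5265 0.204  0.019 ]
 [0.4349 0.2766 0.019 ]
 [0.5013 0.3608 0.019 ]]
sides [np.float64(0.11015771259868963), np.float64(0.11691005127311335), np.float64(0.10726062575275395), np.float64(0.11632476621507744)]
tray c [0.5142 0.2831 0.019 ] yaw -0.6580621244873641 yaw from width -0.6649684483233054 bar [array([0.4489, 0.3966, 0.023 ]), array([0.3884, 0.316 , 0.023 ])] [0.4186 0.3563 0.023 ] len 0.10076135134017628
bar pred [0.4205 0.3555]
[[ 0.5857 -0.0054  0.062 ]
 [ 0.4382 -0.094   0.062 ]
 [ 0.5291 -0.2498  0.062 ]
 [ 0.6771 -0.1566  0.062 ]] w 0.17203741029768907
yaw w -1.0296385523262985
yaw side -1.0426427021533704
yaw side -1.0267212006538278
front mid [ 0.512  -0.0497  0.062 ] origin [ 0.5609 -0.1311]
catch [ 0.5037 -0.037   0.054 ]
```

```bash
cat >> h.py <<'E'
from scipy.spatial.transform import Rotation as R_
np.set_printoptions(precision=4,suppress=True)
def go(p,yawy,tilt=0):
    "tool-axes shift+rotvec to TCP p, tool down, tool y at yawy"
    s=manip.sense();q=s["orientation"];R=R_.from_quat([q[1],q[2],q[3],q[0]])
    y=np.array([np.cos(yawy),np.sin(yawy),0]);z=np.array([0,0,-1.])
    T=R_.from_matrix(np.c_[np.cross(y,z),y,z])
    print("shift",R.inv().apply(np.array(p)-s["tool_pos"]),"rot",(R.inv()*T).as_rotvec(),"dist",np.linalg.norm(np.array(p)-s["tool_pos"]))
E
python3 - <<'E'
from h import *
go([.42,.3557,.26],-.66)
for n in["side"]:
    for yaw,o in[(-1.033,(.510+.095*.512,-.048-.095*.859))]:
        x=np.array([np.cos(yaw),np.sin(yaw)]);y=np.array([-x[1],x[0]]);o=np.array(o)
        for gx,gy,gz in[(-95,90,62),(-95,-90,62),(-111,0,54),(-95,69,34),(-95,-69,34)]:
            p=[*(o+x*gx/1e3+y*gy/1e3),gz/1e3];print(gx,gy,gz,proj("side",p),proj("top",p))
E
python3 - <<'E'
import cv2
i=cv2.imread("pics/side0.png")
cv2.imwrite("pics/c3.png",cv2.resize(i[190:265,295:395],(800,600),interpolation=cv2.INTER_CUBIC))
E
```

```text
shift [ 0.5008 -0.7531  0.1451] rot [-0.0014 -0.0005 -0.636 ] dist 0.9159387844008412
-95 90 62 [314.6785 238.0692] [309.7822 230.8141]
-95 -90 62 [389.5586 233.6498] [351.4567 298.5576]
-111 0 54 [353.7598 241.9638] [324.2968 268.3204]
-95 69 34 [323.3479 248.1153] [314.5334 240.3674]
-95 -69 34 [380.2265 244.6077] [345.698  291.0558]
```

View pics/c3.png

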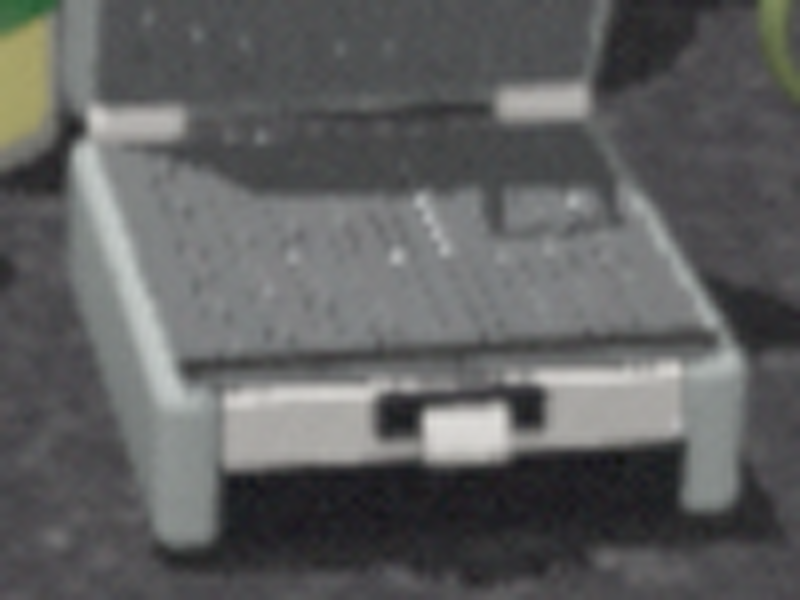

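The side crop agrees with my grill estimate to within about 1 mm: mouth corners at (322.7,248.8) and (380.6,245), nose centre at u=353.5. Moving to the tray.

```bash
python3 jog.py '0.045 0.3 -0.45 0.06 0 0 -0.4;0.045 0.3 -0.45 0.06 0 0 -0.4;0.045 0.3 -0.45 0.06 0 0 -0.4;0.045 0.3 -0.45 0.06 0 0 -0.4;0.045 0.3 -0.45 0.06 0 0 -0.4;0.045 0.3 -0.45 0.06 0 0 -0.4;0.045 0.3 -0.45 0.06 0 0 -0.4;0.045 0.3 -0.45 0.06 0 0 -0.4;0.045 0.3 -0.45 0.06 0 0 -0.4;0.045 0.3 -0.45 0.06 0 0 -0.4;0.045 0.3 -0.45 0.06 0 0 -0.4'; python3 -c "
from h import *
go([.42,.3557,.26],-.66)"
```

```text
t: 1.48
tool_pos: [0.3089, 0.0093, 0.3445]
orientation: [0.0, 0.943, 0.331, -0.0]
force: [0.1, -0.8, 0.3]
gripper_width: 0.0451
grasp_force: 0.0
shift [ 0.3035 -0.2008  0.0843] rot [-0.0003  0.0008 -0.235 ] dist 0.3735181350088425
```

```bash
python3 jog.py '0.045 0.3035 -0.2008 0.0843 0 0 -0.235;0.045 0.3035 -0.2008 0.0843 0 0 -0.235;0.045 0.3035 -0.2008 0.0843 0 0 -0.235;0.045 0.3035 -0.2008 0.0843 0 0 -0.235;0.045 0.3035 -0.2008 0.0843 0 0 -0.235;0.045 0.3035 -0.2008 0.0843 0 0 -0.235;0.045 0.3035 -0.2008 0.0843 0 0 -0.235;0.045 0.3035 -0.2008 0.0843 0 0 -0.235;0.045 0.3035 -0.2008 0.0843 0 0 -0.235'; python3 -c "
from h import *
go([.42,.3557,.178],-.66)
import cv2
s=manip.get_image('side')[:,:,::-1][230:400,220:380];t=manip.get_image('top')[:,:,::-1][220:340,100:240]
cv2.imwrite('pics/d1.png',np.hstack([cv2.resize(s,(400,425)),cv2.resize(t,(400,425))]))"
```

```text
t: 2.6
tool_pos: [0.421, 0.3538, 0.2612]
orientation: [0.0, 0.899, 0.438, 0.0]
force: [-0.1, 0.3, -0.4]
gripper_width: 0.045
grasp_force: 0.0
shift [ 0.0008 -0.002   0.0832] rot [ 0.0003 -0.0005 -0.0037] dist 0.08320251944336517
```

View pics/d1.png

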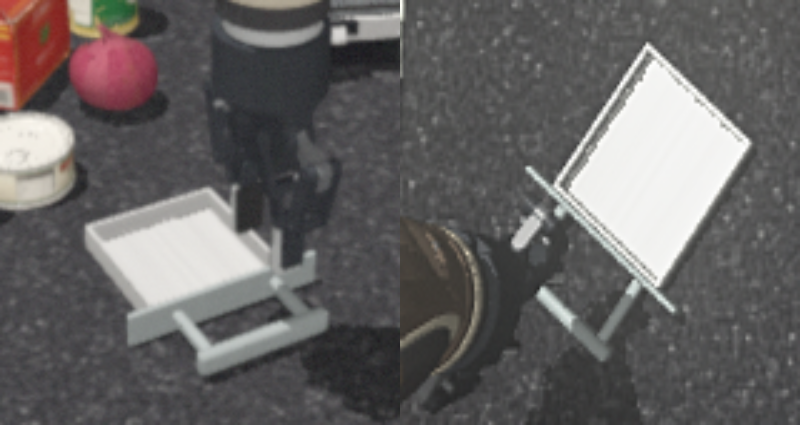

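The fingers stand above the handle as planned, with the bar beneath the gripper at crop (270,345). Lower and grip.

```bash
python3 jog.py '0.045 0.001 -0.002 0.04 0 0 -0.004;0.045 0.001 -0.002 0.06 0 0 -0.004;0.045 0.001 -0.002 0.075 0 0 -0.004;0.045 0.001 -0.002 0.083 0 0 -0.004;0.045 0.001 -0.002 0.083 0 0 -0.004;0 0.001 -0.002 0.083 0 0 -0.004;0 0.001 -0.002 0.083 0 0 -0.004;0 0.001 -0.002 0.083 0 0 -0.004;0 0.001 -0.002 0.083 0 0 -0.004;0 0.001 -0.002 0.083 0 0 -0.004'
```

```text
t: 3.95
tool_pos: [0.4199, 0.3579, 0.1781]
orientation: [-0.0, 0.897, 0.441, 0.001]
force: [-0.4, 0.6, 6.0]
gripper_width: 0.0098
grasp_force: 60.8
```

```bash
python3 -c "
from h import *
go([.403,.131,.203],-1.033)"
```

```text
shift [-0.19    0.1252 -0.0251] rot [ 0.0001 -0.0013  0.376 ] dist 0.22888079894695615
```

```bash
python3 jog.py '0 0 0 -0.012 0 0 0;0 0 0 -0.025 0 0 0;0 0 0 -0.025 0 0 0'; python3 -c "
from h import *
go([.403,.131,.203],-1.033)"
```

```text
t: 4.32
tool_pos: [0.42, 0.358, 0.2037]
orientation: [-0.0, 0.897, 0.441, 0.001]
force: [-0.3, 0.3, -2.9]
gripper_width: 0.0097
grasp_force: 59.7
shift [-0.1902  0.1251  0.0003] rot [-0.0002 -0.002   0.3761] dist 0.22763696605009276
```

```bash
python3 jog.py '0 -0.04 0.026 0 0 0 0.08;0 -0.08 0.052 0 0 0 0.16;0 -0.12 0.078 0 0 0 0.24;0 -0.16 0.105 0 0 0 0.32;0 -0.19 0.125 0 0 0 0.376;0 -0.19 0.125 0 0 0 0.376;0 -0.19 0.125 0 0 0 0.376;0 -0.19 0.125 0 0 0 0.376'; python3 -c "
from h import *
import cv2
s=manip.get_image('side')[:,:,::-1];t=manip.get_image('top')[:,:,::-1]
cv2.imwrite('pics/s2.png',s);cv2.imwrite('pics/t2.png',t)
cv2.imwrite('pics/d2.png',np.hstack([cv2.resize(s[200:350,280:400],(400,500),interpolation=2),cv2.resize(t[210:310,230:310],(400,500),interpolation=2)]))"
```

```text
t: 5.32
tool_pos: [0.4028, 0.1316, 0.2024]
orientation: [-0.0, 0.964, 0.266, 0.0]
force: [-0.7, -0.5, -2.7]
gripper_width: 0.01
grasp_force: 59.7
```

View pics/d2.png

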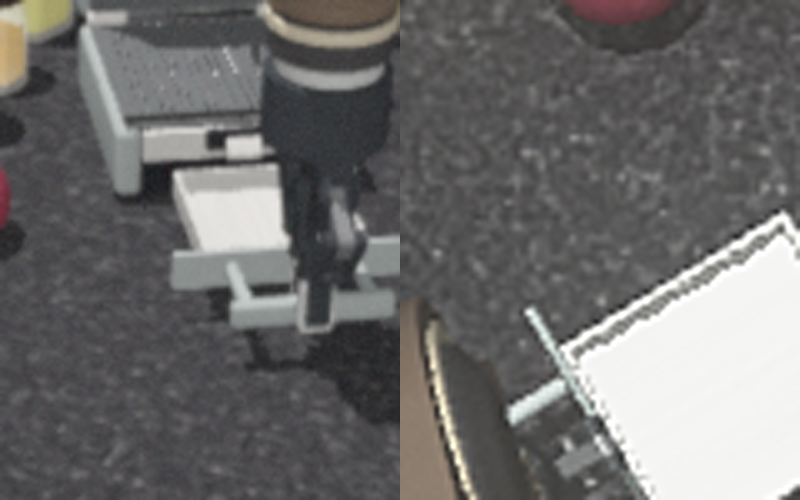

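The tray is held clear of the worktop in front of the bay, its left rim edge running through top-crop (570,350) to (785,215). I'll fit the white pan in the top image.

Run:
```python
from h import *
import cv2
t=cv2.imread('pics/t2.png')
m=np.zeros(t.shape[:2],np.uint8);m[235:330,250:345]=(t.min(2)>170)[235:330,250:345]
m=cv2.morphologyEx(m*255,cv2.MORPH_CLOSE,np.ones((7,7)))
m=cv2.morphologyEx(m,cv2.MORPH_OPEN,np.ones((5,5)))
c=max(cv2.findContours(m,0,1)[0],key=cv2.contourArea)
r=cv2.boxPoints(cv2.minAreaRect(c));print(r,cv2.contourArea(c),cv2.contourArea(r))
P=np.array([onz("top",*p,.043) for p in r])[:,:2]
print([np.linalg.norm(P[i]-P[i-1])for i in range(4)])
yaw=-1.033;x=np.array([np.cos(yaw),np.sin(yaw)]);y=np.array([-x[1],x[0]]);o=np.array([.5586,-.1296])
q=(P-o)@np.c_[x,y];print(q,q.mean(0))
for i in range(4):
    e=P[i]-P[i-1];print(np.arctan2(e[1],e[0])-yaw)
s=manip.sense()['tool_pos'][:2];print("tcp in grill",(s-o)@np.c_[x,y])
```

```text
[[254.3549 279.2778]
 [319.1774 241.6389]
 [345.7782 287.4514]
 [280.9556 325.0903]] 2784.0 3970.904180314392
[np.float64(0.12019800279725307), np.float64(0.17184724890781547), np.float64(0.12194609335492036), np.float64(0.16942801483085457)]
[[-0.2599  0.0626]
 [-0.088   0.0598]
 [-0.0912 -0.0621]
 [-0.2606 -0.0576]] [-0.1749  0.0006]
1.5648876852782316
-0.01634153605550459
-1.5967674401878287
3.1149280954204346
tcp in grill [-0.3042 -0.0001]
```

Run:
```python
from h import *
import cv2
t=cv2.imread('pics/t2.png')
yaw=-1.033;x=np.array([np.cos(yaw),np.sin(yaw)]);y=np.array([-x[1],x[0]]);o=np.array([.5586,-.1296])
gx=np.arange(-.24,-.10,.004)
gy=np.arange(-.08,.08,.0005)
g=t.min(2).astype(np.float32)
for z in(.043,):
  L=[];Rr=[]
  for a in gx:
    uv=np.array([proj("top",[*(o+x*a+y*b),z])for b in gy],np.float32)
    v=cv2.remap(g,uv[:,:1],uv[:,1:],1)[:,0]
    w=gy[v>130]
    L.append(w.max() if len(w) else np.nan);Rr.append(w.min() if len(w) else np.nan)
  print(np.c_[gx,L,Rr]*1e3)
```

```text
Traceback (most recent call last):
  File "h.py", line 10, in proj
    c=manip.calibration(n);K=c["camera_matrix"];T=c["world_from_camera"]
ValueError: time passes only in moves, steps and waits
```

```bash
sed -i 's/manip.calibration(n)/cal(n)/' h.py
cat >> h.py <<'E'
from functools import lru_cache
@lru_cache
def cal(n): return manip.calibration(n)
E
cat > edges.py <<'E'
from h import *
import cv2,sys
t=cv2.imread(sys.argv[1]);z=float(sys.argv[2])
yaw=-1.033;x=np.array([np.cos(yaw),np.sin(yaw)]);y=np.array([-x[1],x[0]]);o=np.array([.5586,-.1296])
gx=np.arange(-.24,-.10,.006);gy=np.arange(-.08,.08,.0005)
g=t.min(2).astype(np.float32)
for a in gx:
    uv=np.array([proj("top",[*(o+x*a+y*b),z])for b in gy],np.float32)
    v=cv2.remap(g,uv[:,:1].copy(),uv[:,1:].copy(),1)[:,0]
    w=gy[v>130]
    if len(w):print(np.array([a,w.max(),w.min(),(w.max()+w.min())/2])*1e3)
E
python3 edges.py pics/t2.png .043
```

```text
[-240.    55.   -56.    -0.5]
[-234.     55.5   -56.     -0.25]
[-228.    55.   -56.    -0.5]
[-222.     55.    -56.5    -0.75]
[-216.     55.    -56.5    -0.75]
[-210.    54.5  -56.5   -1. ]
[-204.     55.    -56.5    -0.75]
[-198.     54.5   -56.     -0.75]
[-192.    55.5  -56.5   -0.5]
[-186.    55.   -56.    -0.5]
[-180.   56.  -56.    0.]
[-174.    55.5  -56.5   -0.5]
[-168.    55.5  -56.5   -0.5]
[-162.     55.    -56.5    -0.75]
[-156.     55.    -56.5    -0.75]
[-150.     54.5   -56.     -0.75]
[-144.   56.  -56.    0.]
[-138.     55.5   -56.     -0.25]
[-132.   56.  -56.    0.]
[-126.     55.5   -57.     -0.75]
[-120.     65.5    64.     64.75]
[-108.   17.  -11.    3.]
[-102.     5.    -6.    -0.5]
```

Yaw and lateral position are good to within 0.5 mm. Lower to 12 mm and insert.

```bash
python3 jog.py '0 0 0 0.012 0 0 0;0 0 0 0.012 0 0 0;0 0 0.02 0.012 0 0 0;0 0 0.035 0.012 0 0 0;0 0 0.05 0.012 0 0 0;0 0 0.06 0.012 0 0 0;0 0 0.07 0.012 0 0 0;0 0 0.07 0.012 0 0 0'
```

```text
t: 6.42
tool_pos: [0.4389, 0.0702, 0.1905]
orientation: [0.0, 0.964, 0.265, 0.0]
force: [-0.1, 1.0, -2.9]
gripper_width: 0.0094
grasp_force: 60.1
```

```bash
python3 jog.py '0 0 0.015 0 0 0 0;0 0 0.03 0.001 0 0 0;0 0 0.045 0.001 0 0 0;0 0 0.055 0.002 0 0 0;0 0 0.065 0.002 0 0 0;0 0 0.072 0.002 0 0 0;0 0 0.072 0.002 0 0 0'; python3 -c "
from h import *
s=manip.sense()['tool_pos'][:2];x=np.array([np.cos(-1.033),np.sin(-1.033)]);print((s-[.5586,-.1296])@x)"
```

```text
t: 7.3
tool_pos: [0.4757, 0.0084, 0.1885]
orientation: [0.0, 0.964, 0.265, 0.0]
force: [1.7, 0.2, -3.6]
gripper_width: 0.0091
grasp_force: 60.2
-0.16102548186289972
```

Almost home (about 7 mm left). Push gently until force shows.

```bash
python3 jog.py '0 0 0.003 0 0 0 0;0 0 0.006 0.001 0 0 0;0 0 0.008 0.001 0 0 0;0 0 0.008 0.001 0 0 0'; python3 jog.py '0 0 0.001 0 0 0 0;0 0 0.002 0 0 0 0;0 0 0.002 0 0 0 0'
```

```text
t: 7.8
tool_pos: [0.4794, 0.0021, 0.1874]
orientation: [-0.0, 0.964, 0.266, -0.0]
force: [1.1, 2.4, -0.9]
gripper_width: 0.0094
grasp_force: 60.3
t: 8.18
tool_pos: [0.4797, 0.0013, 0.1873]
orientation: [-0.002, 0.964, 0.266, -0.0]
force: [-3.1, 8.5, 2.6]
gripper_width: 0.0097
grasp_force: 60.8
```

```bash
python3 jog.py '0 0 0.0015 0 0 0 0;0 0 0.0025 0 0 0 0;0 0 0.0025 0 0 0 0;0 0 0.0025 0 0 0 0'; python3 jog.py '0.03 0 -0.002 0 0 0 0;0.03 0 -0.002 0 0 0 0;0.03 0 -0.002 0 0 0 0;0.03 0 -0.002 0 0 0 0;0.03 0 -0.002 -0.03 0 0 0;0.03 0 -0.002 -0.07 0 0 0;0.03 0 -0.002 -0.1 0 0 0;0.03 0 -0.002 -0.1 0 0 0'
```

```text
t: 8.68
tool_pos: [0.48, 0.0004, 0.1873]
orientation: [-0.005, 0.964, 0.267, -0.001]
force: [-7.2, 18.9, 7.1]
gripper_width: 0.0093
grasp_force: 61.4
t: 9.68
tool_pos: [0.4816, -0.0003, 0.2898]
orientation: [0.001, 0.964, 0.265, 0.002]
force: [0.3, 1.0, -0.2]
gripper_width: 0.03
grasp_force: 0.0
```

The tray is seated and released (firm stop at 19 N). I'll check the tray and measure the lid angle and the oil bottle.

```bash
python3 jog.py '0 -0.13 -0.06 -0.06 0 0 0;0 -0.13 -0.06 -0.13 0 0 0;0 -0.13 -0.06 -0.13 0 0 0;0 -0.13 -0.06 -0.13 0 0 0;0 -0.13 -0.06 -0.13 0 0 0'
python3 - <<'E'
from h import *
import cv2
s=manip.get_image('side')[:,:,::-1];t=manip.get_image('top')[:,:,::-1]
cv2.imwrite('pics/s3.png',s);cv2.imwrite('pics/t3.png',t)
cv2.imwrite('pics/d3.png',np.hstack([cv2.resize(s[90:270,280:420],(400,514),interpolation=2),cv2.resize(t[170:310,280:389+20],(400,434),interpolation=2)[:434]]) if 0 else np.hstack([cv2.resize(s[90:270,280:420],(400,514),interpolation=2),cv2.resize(t[170:314,285:397],(400,514),interpolation=2)]))
x=np.array([np.cos(-1.033),np.sin(-1.033)]);y=np.array([-x[1],x[0]]);o=np.array([.5586,-.1296])
p=onz("top",400.8,212.8,.275);print("handle",p,(p[:2]-o)@np.c_[x,y])
for th in(1.1,1.2,1.3,1.4):
    P=[*(o+x*(88-221*np.cos(th)+16*np.sin(th))/1e3),(66+221*np.sin(th)+16*np.cos(th))/1e3]
    print(th,P,proj("top",P),proj("side",P))
print("oil top",(onz("top",442,119,.268)))
print(manip.sense()["joint_positions"],manip.sense()["tool_pos"])
E
```

```text
t: 10.3
tool_pos: [0.3385, -0.0153, 0.4169]
orientation: [0.0, 0.964, 0.265, 0.0]
force: [0.5, -0.1, -0.1]
gripper_width: 0.0001
grasp_force: 0.0
handle [ 0.5841 -0.1731  0.275 ] [ 0.0504 -0.0004]
1.1 [np.float64(0.5596319551979703), np.float64(-0.1313301966944742), np.float64(0.2702143645163865)] [378.5025 226.3638] [347.4891 137.9343]
1.2 [np.float64(0.5702953449608248), np.float64(-0.14920864893335964), np.float64(0.27777836207038376)] [388.4989 219.902 ] [345.8439 132.2392]
1.3 [np.float64(0.5812922784608809), np.float64(-0.16764632726336212), np.float64(0.28322634023519305)] [398.7148 213.4132] [344.1517 127.4582]
1.4 [np.float64(0.5925128779737091), np.float64(-0.1864590084972943), np.float64(0.2865038646138536)] [408.9764 207.009 ] [342.436  123.6204]
oil top [ 0.7707 -0.2615  0.268 ]
[-0.0447 -0.2239 -0.3456  1.4513 -0.      2.5591] [ 0.3389 -0.0152  0.4157]
```

View pics/d3.png

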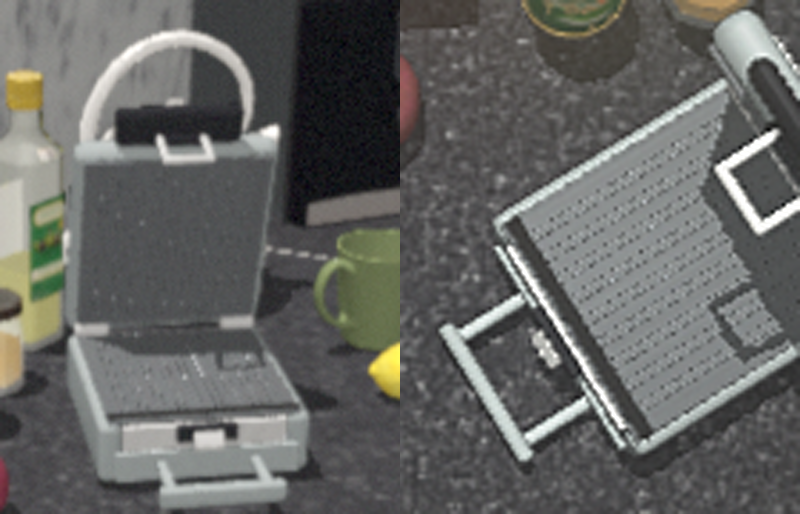

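The tray plate sits against the grill front, with its plate line from top-crop (500,250) to (630,445). The lid reads about 1.31 rad. The pot's arched handle is behind the lid, top at side pixel ≈ (343,102), so I'll estimate its height.

Run:
```python
from h import *
for px in[(343,102),(310,135),(367,125)]:
    o,d=ray("side",*px)
    for k in np.arange(1.3,1.9,.05):
        p=o+d*k/np.linalg.norm(d)
        print(px,p,proj("top",p)) if k>1.3 else 0
for m in[(452,195),(500,140),(545,205)]:
    print(m,[onz("top",*m,z)[:2] for z in(.1,.2,.3)])
th=1.31;x=np.array([np.cos(-1.033),np.sin(-1.033)])
for gx,z in[(.072,.425),(.085,.425)]:
    go([*(np.array([.5586,-.1296])+x*gx),z],-1.033)
```

```text
(343, 102) [ 0.5803 -0.1501  0.3483] [395.0614 206.4466]
(343, 102) [ 0.5963 -0.1961  0.3366] [419.903  198.7196]
(343, 102) [ 0.6123 -0.242   0.325 ] [443.8903 191.2583]
(343, 102) [ 0.6282 -0.2879  0.3133] [467.0665 184.0492]
(343, 102) [ 0.6442 -0.3338  0.3016] [489.4721 177.0799]
(343, 102) [ 0.6602 -0.3797  0.29  ] [511.1449 170.3385]
(343, 102) [ 0.6762 -0.4256  0.2783] [532.1203 163.814 ]
(343, 102) [ 0.6922 -0.4715  0.2666] [552.4314 157.4962]
(343, 102) [ 0.7082 -0.5174  0.2549] [572.1093 151.3753]
(343, 102) [ 0.7242 -0.5634  0.2433] [591.1831 145.4423]
(343, 102) [ 0.7402 -0.6093  0.2316] [609.6802 139.6887]
(310, 135) [ 0.6436 -0.1046  0.2742] [363.2546 182.1645]
(310, 135) [ 0.6619 -0.1488  0.2598] [385.2829 174.7258]
(310, 135) [ 0.6803 -0.193   0.2454] [406.483  167.5668]
(310, 135) [ 0.6986 -0.2372  0.2309] [426.9008 160.6719]
(310, 135) [ 0.7169 -0.2815  0.2165] [446.5786 154.027 ]
(310, 135) [ 0.7353 -0.3257  0.2021] [465.5561 147.6185]
(310, 135) [ 0.7536 -0.3699  0.1877] [483.8699 141.4341]
(310, 135) [ 0.772  -0.4141  0.1733] [501.5543 135.4623]
(310, 135) [ 0.79
[... 528 characters left out ...]
4] [525.2915 207.7593]
(367, 125) [ 0.6178 -0.4787  0.2049] [544.5086 202.3378]
(367, 125) [ 0.6316 -0.5249  0.1914] [563.1015 197.0925]
(367, 125) [ 0.6454 -0.571   0.1779] [581.1004 192.0147]
(367, 125) [ 0.6592 -0.6171  0.1645] [598.5331 187.0967]
(452, 195) [array([ 0.6598, -0.3221]), array([ 0.6356, -0.2927]), array([ 0.6114, -0.2634])]
(500, 140) [array([ 0.7884, -0.4397]), array([ 0.7521, -0.3993]), array([ 0.7158, -0.3589])]
(545, 205) [array([ 0.6353, -0.5306]), array([ 0.6134, -0.4817]), array([ 0.5915, -0.4328])]
shift [ 0.1301  0.2828 -0.0099] rot [-0.0012  0.0019 -0.0001] dist 0.311412144257606
shift [ 0.1301  0.2958 -0.0099] rot [-0.0012  0.0019 -0.0001] dist 0.3232635361467586
```

```bash
python3 jog.py '0 0 0 -0.06 0 0 0;0 0.03 0.07 -0.095 0 0 0;0 0.06 0.13 -0.095 0 0 0;0 0.09 0.19 -0.095 0 0 0;0 0.11 0.25 -0.095 0 0 0;0 0.13 0.315 -0.095 0 0 0;0 0.13 0.315 -0.095 0 0 0;0 0.13 0.315 -0.095 0 0 0'; python3 -c "
from h import *
x=np.array([np.cos(-1.033),np.sin(-1.033)])
go([*(np.array([.5586,-.1296])+x*.105),.435],-1.033)"
```

```text
t: 11.4
tool_pos: [0.6148, -0.2213, 0.5064]
orientation: [-0.002, 0.964, 0.265, -0.003]
force: [-0.1, -0.5, -0.1]
gripper_width: 0.0002
grasp_force: 0.0
shift [-0.001  -0.0021  0.0714] rot [-0.0057  0.0048 -0.0014] dist 0.07142246716794282
```

```bash
python3 jog.py '0 -0.001 -0.002 0.04 -0.006 0.005 0;0 -0.001 -0.002 0.065 -0.006 0.005 0;0 -0.001 -0.002 0.071 -0.006 0.005 0;0 -0.001 -0.002 0.071 -0.006 0.005 0'; python3 jog.py '0 0 -0.015 -0.012 0 0 0;0 0 -0.03 -0.014 0 0 0;0 0 -0.045 -0.0135 0 0 0;0 0 -0.058 -0.0135 0 0 0;0 0 -0.072 -0.01 0 0 0;0 0 -0.085 -0.006 0 0 0;0 0 -0.1 0 0 0 0;0 0 -0.1 0 0 0 0'; python3 -c "
from h import *
s=manip.sense();p=s['tool_pos'];x=np.array([np.cos(-1.033),np.sin(-1.033)]);y=np.array([-x[1],x[0]]);d=p[:2]-[.5586,-.1296];print('gx',d@x,d@y,'tip',p[2]-.173)"
```

```text
t: 11.9
tool_pos: [0.6093, -0.2174, 0.4414]
orientation: [0.002, 0.964, 0.266, 0.003]
force: [0.8, -0.2, 0.2]
gripper_width: 0.0001
grasp_force: 0.0
t: 12.9
tool_pos: [0.5576, -0.1311, 0.4403]
orientation: [0.002, 0.964, 0.266, 0.003]
force: [0.2, -0.3, -0.7]
gripper_width: -0.0002
grasp_force: 0.0
gx 0.0007356100533368438 -0.0016481159142629168 tip 0.26730346200651484
```

```bash
python3 jog.py '0 0 -0.017 0.012 0 0 0;0 0 -0.034 0.026 0 0 0;0 0 -0.051 0.041 0 0 0;0 0 -0.068 0.056 0 0 0;0 0 -0.082 0.074 0 0 0;0 0 -0.094 0.092 0 0 0'; python3 -c "
from h import *
import cv2
s=manip.get_image('side')[:,:,::-1]
cv2.imwrite('pics/d4.png',cv2.resize(s[90:270,280:440],(640,720))[:600])
s=manip.sense();p=s['tool_pos'];x=np.array([np.cos(-1.033),np.sin(-1.033)]);y=np.array([-x[1],x[0]]);d=p[:2]-[.5586,-.1296];print('gx',d@x,d@y,'tip',p[2]-.173)"
```

```text
t: 13.65
tool_pos: [0.5107, -0.0514, 0.3479]
orientation: [0.002, 0.964, 0.266, 0.003]
force: [-0.1, -1.2, 0.5]
gripper_width: -0.0004
grasp_force: 0.6
gx -0.09292589998201274 -0.0015227036257492819 tip 0.17248550473638302
```

View pics/d4.png

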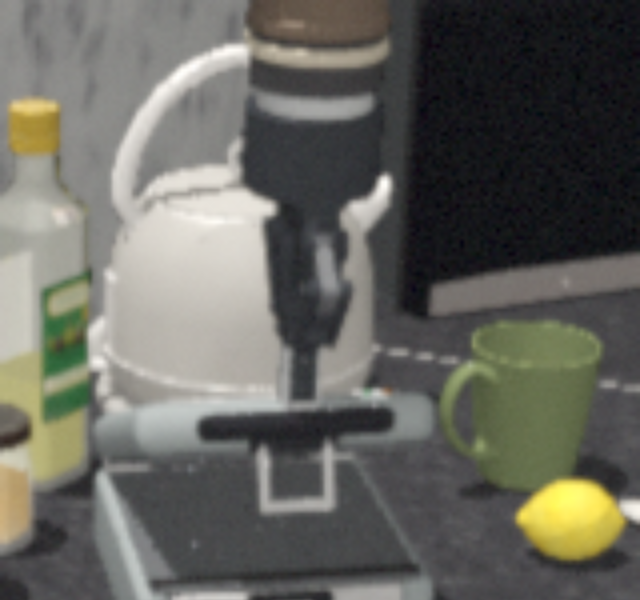

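The lid follows, with the fingertip on the handle at about (300,395). Continue down to the catch.

```bash
python3 jog.py '0 0 -0.01 0.018 0 0 0;0 0 -0.019 0.038 0 0 0;0 0 -0.024 0.053 0 0 0;0 0 -0.027 0.064 0 0 0;0 0 -0.027 0.068 0 0 0;0 0 -0.027 0.068 0 0 0'; python3 -c "
from h import *
s=manip.sense();p=s['tool_pos'];x=np.array([np.cos(-1.033),np.sin(-1.033)]);y=np.array([-x[1],x[0]]);d=p[:2]-[.5586,-.1296];print('gx',d@x,d@y,'tip',p[2]-.173)"
```

```text
t: 14.45
tool_pos: [0.4975, -0.0286, 0.28]
orientation: [0.002, 0.964, 0.266, 0.003]
force: [0.1, -0.5, -0.1]
gripper_width: -0.0002
grasp_force: 0.0
gx -0.11804910207506372 -0.000760256974037433 tip 0.10697681099845247
```

```bash
python3 jog.py '0 0 -0.001 0.004 0 0 0;0 0 -0.001 0.008 0 0 0;0 0 -0.001 0.011 0 0 0;0 0 -0.001 0.013 0 0 0'; python3 jog.py '0 0 0 0.002 0 0 0;0 0 0 0.004 0 0 0;0 0 0 0.004 0 0 0'; python3 jog.py '0 0 0 0.0015 0 0 0;0 0 0 0.0015 0 0 0;0 0 0 0.0015 0 0 0'
```

```text
t: 14.95
tool_pos: [0.4969, -0.0275, 0.2681]
orientation: [0.002, 0.964, 0.266, 0.004]
force: [-1.6, 0.0, 2.0]
gripper_width: -0.0
grasp_force: 1.0
t: 15.32
tool_pos: [0.4971, -0.0278, 0.2634]
orientation: [0.002, 0.964, 0.266, 0.003]
force: [-1.5, 1.1, 4.9]
gripper_width: 0.0001
grasp_force: 2.4
t: 15.7
tool_pos: [0.497, -0.0278, 0.2632]
orientation: [0.002, 0.964, 0.266, 0.004]
force: [-5.0, 0.3, 15.0]
gripper_width: 0.0005
grasp_force: 7.3
```

Stopped hard at the 90 mm press height. One firmer press, then retreat and check.

```bash
python3 jog.py '0 0 0 0.0015 0 0 0;0 0 0 0.002 0 0 0;0 0 0 0.002 0 0 0'; python3 jog.py '0 0 0 -0.03 0 0 0;0 -0.04 -0.04 -0.08 0 0 0;0 -0.08 -0.09 -0.12 0 0 0;0 -0.12 -0.12 -0.15 0 0 0;0 -0.12 -0.12 -0.15 0 0 0;0 -0.12 -0.12 -0.15 0 0 0'
python3 - <<'E'
from h import *
import cv2
s=manip.get_image('side')[:,:,::-1];t=manip.get_image('top')[:,:,::-1]
cv2.imwrite('pics/d5.png',np.hstack([cv2.resize(s[170:270,290:410],(480,400),interpolation=2),cv2.resize(t[190:315,300:400],(320,400),interpolation=2)]))
x=np.array([np.cos(-1.033),np.sin(-1.033)]);y=np.array([-x[1],x[0]]);o=np.array([.5586,-.1296])
for th in(0,.07):
  for gy in(56,-56):
    P=[*(o+x*(88-221*np.cos(th)+24*np.sin(th))/1e3+y*gy/1e3),(66+221*np.sin(th)+24*np.cos(th))/1e3]
    print(th,gy,(proj("side",P)-[290,170])*4)
E
```

```text
t: 16.08
tool_pos: [0.4969, -0.0277, 0.263]
orientation: [0.003, 0.964, 0.266, 0.005]
force: [-10.2, 0.8, 27.8]
gripper_width: 0.0001
grasp_force: 13.8
t: 16.82
tool_pos: [0.3313, 0.0143, 0.4088]
orientation: [0.003, 0.964, 0.266, 0.005]
force: [0.1, 0.1, -0.4]
gripper_width: -0.0005
grasp_force: 0.0
0 56 [168.891  255.0293]
0 -56 [361.7275 243.8071]
0.07 56 [168.8738 228.8129]
0.07 -56 [362.4471 217.867 ]
```

View pics/d5.png

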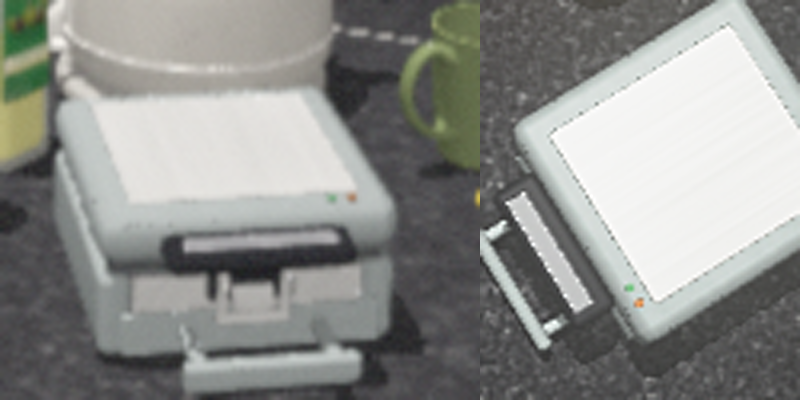

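The handle's front edge is at about (168,258) to (355,240). That matches the prediction for lid = 0 (v ≈ 255/244) rather than 0.07 (v ≈ 229/218). The hook bar sits under the catch nose at (250,295), the tray is home and the robot is clear.

```bash
python3 -c "
from workcell import manip
print(manip.job_done())"
```

```text
the job is handed in; nothing more can be done
None
```

The job is handed in at about 17 s of the 69 s allowed: the tray is home against the grill front and the lid stays locked shut with the robot clear. I checked this only by camera and force readings, since the hand-in call gave no verdict.

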